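# Pin the hold-down bar of a drilling jig

## Robot

A 6-joint arm with a two-finger parallel gripper is mounted at the origin on a cart in front of the work surface, level with it; the furniture and walls round the work are solid. World frame = base frame: x ahead of the robot, y to its left, z up, the work surface at z = 0. Lengths are in m, angles in rad, forces in N, time in s.
With the tool pointing down it reaches from about 0.35 to 0.85 m from the base axis. Payload 8.1 kg.
Tool frame: the origin (TCP) lies at the very end of the fingers, on their centre line; the grasp point (between the pads) lies 19 mm behind it; z points along the fingers, x is the direction in which the jaws open and shut, and the axes are right-handed (so a half turn about z gives the same grasp; the last joint's range is limited). The gripper opens to 93 mm and grips with 3 to 60 N. Pads are 15 mm wide; open, the fingers measure 128 mm over their backs; the gripper's body (75 mm by 188 mm) begins 65 mm behind the grasp point.
Start: joints at [1.256, 0.13, 1.488, -0, 1.523, -0.085], TCP at [0.137, 0.584, 0.219] pointing down, gripper open.
Joint ranges: [-2.96, 2.96], [-0.89, 2.26], [0.02, 2.5], [-1.34, 4.48], [0, 2.73], [-2.66, 2.66]. Speed limits (rad/s): [2.39, 2.39, 2.79, 3.14, 3.14, 3.14].

## Interface

Orientations are given as a unit quaternion [w, x, y, z].
In Python, from bench import bot gives the robot as it stands. The module is installed in compiled form; this text tells all that it offers.
- The arm moves only by the tool drive_tool, never from a script. Its argument "series" is a list of rows, each an object of numbers: "gripper": the finger opening in cm, from 0 to 9.3; "tx", "ty", "tz": the shift along the tool's x, y, z in cm; "twist": the turn about the tool's z in rad. In form: [{"gripper": .., "tx": .., "ty": .., "tz": .., "twist": ..}, ...]. A call has 1 to 10 rows; each row shifts and turns the pose as measured when the row begins, along the tool's axes as they then stand; what a row does not reach is not made up. A row lasts 1/8 s, in which the tool goes at most 62.5 mm and 10.7 degrees, less where a joint would pass 70% of its speed; a pose out of reach is approached as far as the arm can. A call is refused whole if a number of a shift passes 6.25 or a number of a turn 0.188, either way. A call with a gripper value outside its range is refused whole. The fingers move at their own pace and stop on an object; "newtons" is the grip in N (left out, the last holds). Time passes only in rows, so rows that do not move let the fingers close. It gives the time, the measured TCP pose, the force and the opening at its end, in the units of the state.
- bot.get_obs(): the state, without advancing time (a new reading comes with each control period).
- bot.grab_frame(name): name is "scene" or "side" or "wrist"; returns (picture, depth): 420x560x3 uint8, red, green, blue; 420x560 float32, m along the optical axis (not along the pixel's ray), 0 where there is no reading.
- bot.camera_params(name): a dict with "fx", "fy", "cx", "cy" (pixels), "rvec" (rotation vector, rad) and "tvec" (3), from world to camera coordinates, as OpenCV has them. Camera axes: x right, y down, z forward; pixel columns grow to the right and rows downward; lengths in m; the calibration is good to about 2 mm. A picture is of the moment at which its call begins: read the wrist's pose just before it. camera_params takes no time and is no camera call; for the wrist camera it gives the pose at the moment of the call.
- bot.close_job(): hands the job in, once; it reports no verdict.
The state is a dict: "time": time; "q": joint angles; "qd": joint speeds; "effort": joint torques, N m; "eef_pos": TCP position; "eef_rot": TCP orientation; "contact_force": force on the tool from outside, world axes, zero at the start; "ft_torque": the same for the moment, N m; "opening": finger opening in m.
Only numpy, scipy, OpenCV 4.12 (cv2) and the standard library are available. Lean on these libraries where they do the work, as an engineer would, in place of code of your own. Each camera call takes 0.05 s, during which the arm holds its last target.

## Task

Lock the bridge blank in the drilling jig: swing the jig's steel hold-down bar across the blank into the fork of the bracket until the hole in its end lines up with the hole in the bracket, then take the slim pin from the wooden rack and push it down through bracket and bar until its head sits on the bracket. Leave the thick pin in the rack and the blank in its bed.

Things in the scene. Friction and masses are not known exactly. Their poses are not given: they have to be found in the camera images.
- jig: Fixed drilling jig: plywood base 170 x 290 x 18 mm. Origin at the centre of its underside, on the worktop; z up, y along its long side. In its frame (mm): the bar's upright pivot axis is at (0, 105); a steel fork bracket, 28 mm wide in x, stands at y -127 to -77, top at z 60, hole at (0, -95); its slot, z 38 to 52, is open to +x and -x.
- bracket_hole (a point): Mouth of the bracket's vertical 12 mm hole, on its axis at the bracket's top face (60 mm above the worktop). The hole runs straight down through the 8 mm upper ear, the 14 mm slot and the 20 mm lower block. Axes as the jig's.
- bar (a joint): Angle of the steel hold-down bar about its pivot, rad: 0 = hole exactly in line with the bracket's (bar along the jig's -y from the pivot, edges flush with the bracket's sides), positive = swung open towards the jig's +x. Stops at -0.15 (past the holes) and 1.25; light friction (0.12 N m), stays where it is left. Bar 28 mm wide, from 40 to 50 mm above the worktop, 3 mm above the blank.
- bar_knob (a point): Half-way up the black upright knob on the bar (cylinder 22 mm in diameter, 38 mm tall, from 52 to 90 mm above the worktop; this point at 71 mm), 120 mm from the pivot axis.
- bar_hole (a point): 12 mm hole near the free end of the bar, at the bar's top face (50 mm above the worktop), 200 mm from the pivot axis.
- slim_pin_head (a point): Half-way up the steel head of the slim pin: head 18 mm in diameter, 40 mm tall; under it a collar 25 mm in diameter, 4 mm thick; then a shank 10 mm in diameter, 40 mm long, its last 10 mm tapering to a 4 mm nose. z points up the pin; this point is 24 mm above the collar's underside, 64 mm above the nose. Stands upright and loose in the rack; 70 g.
- thick_pin_head (a point): The same point of the thick pin, which is alike but has a head 28 mm and a shank 14 mm in diameter, too thick for the bracket. It stands in the other hole of the rack; which pin is in which hole varies.
- rack: Fixed wooden block 140 x 60 x 48 mm with two vertical through holes 15.5 mm wide, 36 mm either side of its centre along its x; the collars of the pins rest on its top. Origin at the centre of its underside.
- blank_mid (a point): Middle of the black bridge blank (30 x 160 x 10 mm), lying loose along the jig's x in a shallow bed at the jig's y = 15 mm, its top 37 mm above the worktop.

How it is judged:
By the outcome, as a careful person would: the job done as asked, in the order asked, and still so for the second after the job is handed in, with the robot touching nothing.
It also fails if it takes over 59 s, if anything falls off the work surface, if the arm or the gripper's body presses on something with over 40 N, if the wrist force passes 120 N, or if a joint passes its speed limit or range.

## Working session

There is one attempt and no reset: what is moved stays moved. The work goes in short steps, Python scripts to look and compute and a tool call to move; the robot and the scene stay as the last step left them, time stands still between calls to the robot, and variables do not carry over. Pictures are saved under pics/ and viewed, and the job is handed in when it is done.

Besides the shell and the picture viewer there is one more tool, called as a command line: name --argument value ..., lists and objects as JSON in quotes. drive_tool: Moves the arm, as the interface text tells. Its arguments: {"type":"object","properties":{"series":{"type":"array"},"newtons":{"type":"number"}},"required":["series"]}

```bash
mkdir -p pics; python3 - <<'E'
from bench import bot
import cv2
o=bot.get_obs(); print(o)
for n in ["scene","side","wrist"]:
    print(n,bot.camera_params(n))
    im,d=bot.grab_frame(n); cv2.imwrite(f"pics/{n}0.png",im[:,:,::-1])
    import numpy as np; np.save(f"pics/{n}0d.npy",d)
    import pickle; pickle.dump(bot.camera_params(n),open(f"pics/{n}0.pkl","wb"))
E
```

```text
{'time': 0.0, 'q': array([ 1.25558142e+00,  1.31162998e-01,  1.48925920e+00, -2.67442935e-06,
        1.52300755e+00, -8.54089303e-02]), 'qd': array([-0.00295287,  0.00086278, -0.00018686, -0.00163769, -0.00012212,
        0.00162224]), 'effort': array([-1.82178635e-03, -5.59834778e+01, -4.91764355e+01,  7.67866359e-02,
        3.49977915e-02, -1.20322984e-04]), 'eef_pos': array([0.13648139, 0.5836896 , 0.21759739]), 'eef_rot': array([ 5.08402462e-04,  7.83513703e-01,  6.21373827e-01, -7.65025176e-04]), 'contact_force': array([-0.77686871,  0.11196676, -0.86942818]), 'ft_torque': array([ 0.00796484, -0.00643813,  0.03082135]), 'opening': 0.09271103206870297}
scene {'fx': 506.8088717187014, 'fy': 506.8088717187014, 'cx': 286.0545895073406, 'cy': 209.82147951334858, 'rvec': array([ 1.3040742 ,  2.28238193, -0.92966342]), 'tvec': array([ 0.3159841 , -0.25715868,  1.40407535])}
side {'fx': 464.53793081653373, 'fy': 464.53793081653373, 'cx': 282.60567100547723, 'cy': 205.3543065103399, 'rvec': array([ 0.11265097, -2.79555678,  1.35352573]), 'tvec': array([0.52180611, 0.10145069, 1.14006982])}
wrist {'fx': 317.6519840491462, 'fy': 317.6519840491462, 'cx': 280.22107115045026, 'cy': 213.9555513269008, 'rvec': array([-2.30720008, -1.83036834, -0.21828357]), 'tvec': array([-0.59979455, -0.02704071,  0.38914901])}
```

View pics/scene0.png

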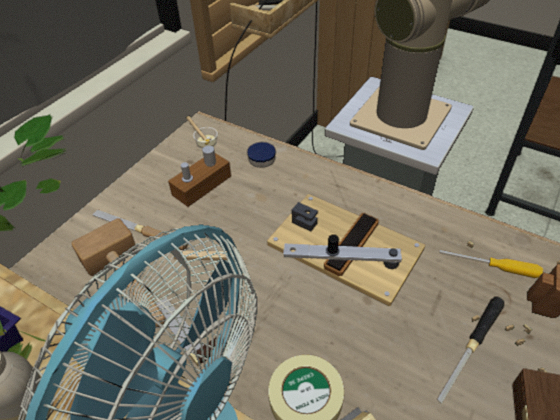

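View pics/side0.png

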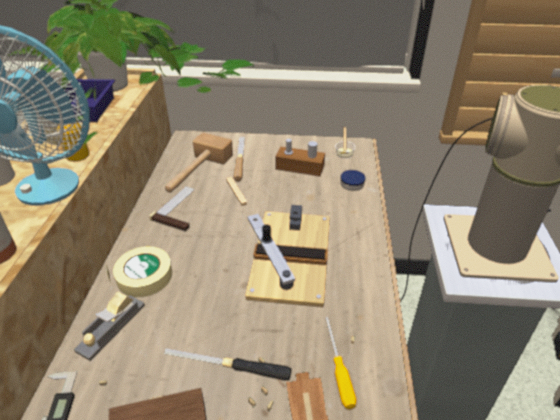

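View pics/wrist0.png

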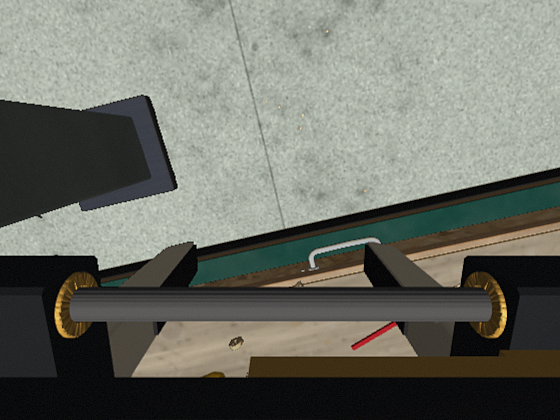

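The scene view shows the rack at about (200,180), the jig at about (345,250), the bracket at (305,215), the bar swung open and the knob at (333,243). The side view shows the rack at (300,158), the bracket at (296,215) and the knob at (266,232). I'll zoom in next.

```bash
cat > h.py <<'E'
import numpy as np,cv2,pickle
def ld(n,k=0):
    return cv2.imread(f"pics/{n}{k}.png"),np.load(f"pics/{n}{k}d.npy"),pickle.load(open(f"pics/{n}{k}.pkl","rb"))
def snap(n,k):
    from bench import bot
    p=bot.camera_params(n); im,d=bot.grab_frame(n)
    cv2.imwrite(f"pics/{n}{k}.png",im[:,:,::-1]); np.save(f"pics/{n}{k}d.npy",d); pickle.dump(p,open(f"pics/{n}{k}.pkl","wb"))
    return im[:,:,::-1].copy(),d,p
def RT(p):
    return cv2.Rodrigues(p['rvec'])[0],p['tvec']
def cloud(d,p):
    R,t=RT(p); v,u=np.mgrid[:d.shape[0],:d.shape[1]]
    X=np.stack([(u-p['cx'])/p['fx']*d,(v-p['cy'])/p['fy']*d,d],-1)
    W=(X-t)@R; W[d==0]=np.nan; return W
def proj(P,p):
    R,t=RT(p); c=np.atleast_2d(P)@R.T+t
    return np.c_[c[:,0]/c[:,2]*p['fx']+p['cx'],c[:,1]/c[:,2]*p['fy']+p['cy']]
def atz(u,v,z,p):
    R,t=RT(p); r=R.T@np.array([(u-p['cx'])/p['fx'],(v-p['cy'])/p['fy'],1]); c=-R.T@t
    return c+r*(z-c[2])/r[2]
def crop(im,u0,v0,u1,v1,s,fn):
    cv2.imwrite(fn,cv2.resize(im[v0:v1,u0:u1],None,fx=s,fy=s,interpolation=cv2.INTER_CUBIC))
E
python3 - <<'E'
from h import *
im,d,p=ld("scene"); W=cloud(d,p)
crop(im,260,190,430,300,4,"pics/c1.png"); crop(im,160,140,240,210,8,"pics/c2.png")
for uv in [(185,165),(209,150),(200,170),(305,210),(333,236),(393,254),(292,248),(350,280),(368,230)]:
    print(uv,W[uv[1],uv[0]].round(4))
im,d,p=ld("side"); W=cloud(d,p)
crop(im,230,190,345,310,5,"pics/c3.png"); crop(im,265,125,335,180,8,"pics/c4.png")
for uv in [(289,142),(312,146),(300,155),(296,209),(266,228),(287,279),(253,217)]:
    print(uv,W[uv[1],uv[0]].round(4))
E
```

```text
(185, 165) [ 0.5322 -0.3123  0.0934]
(209, 150) [ 0.4642 -0.2959  0.0947]
(200, 170) [ 0.4937 -0.3072  0.0507]
(305, 210) [ 0.4946 -0.0235  0.0636]
(333, 236) [0.5501 0.0705 0.0895]
(393, 254) [0.5072 0.1827 0.0571]
(292, 248) [ 5.884e-01 -5.000e-04  4.960e-02]
(350, 280) [0.5792 0.1272 0.0181]
(368, 230) [0.456  0.1078 0.036 ]
(289, 142) [ 0.5296 -0.3091  0.088 ]
(312, 146) [ 0.4617 -0.2884  0.0903]
(300, 155) [ 0.4961 -0.3034  0.0486]
(296, 209) [ 0.4927 -0.0333  0.0597]
(266, 228) [0.5553 0.0783 0.0895]
(287, 279) [0.4987 0.1923 0.0486]
(253, 217) [ 0.5974 -0.0048  0.0503]
```

View pics/c1.png

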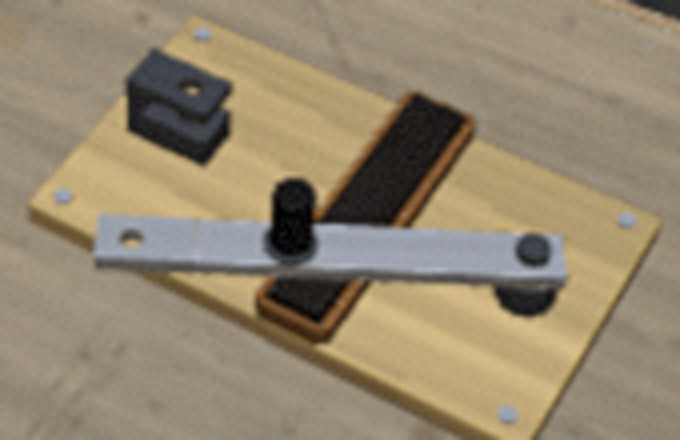

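View pics/c2.png

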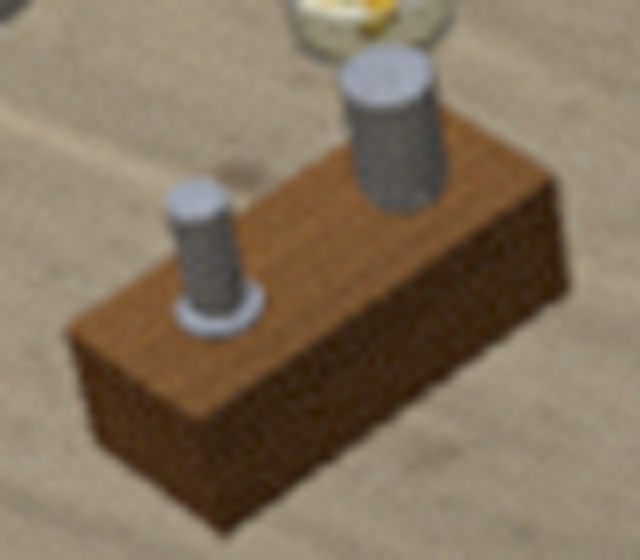

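View pics/c3.png

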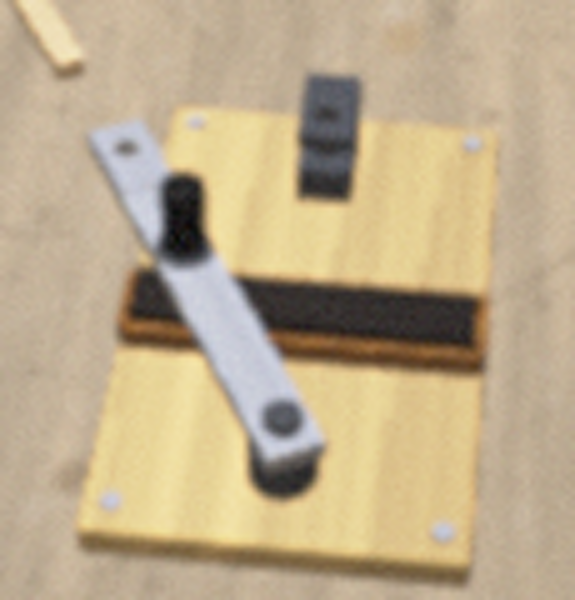

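View pics/c4.png

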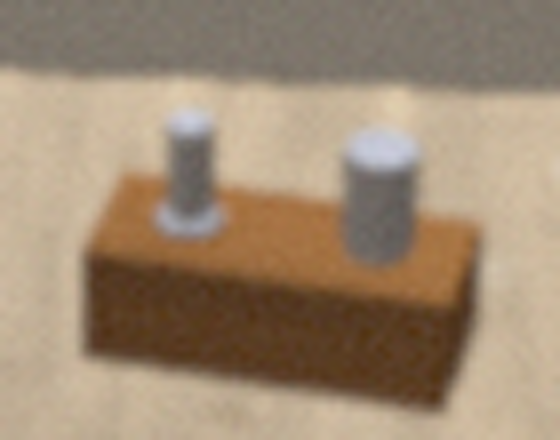

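```bash
python3 - <<'E'
from h import *
S=ld("scene")[2];D=ld("side")[2]
def px(x,y,s,u0,v0): return (x+.5)/s-.5+u0,(y+.5)/s-.5+v0
pts={'brhole':(.06,(190,89,4,260,190),(328,114,5,230,190)),
'barhole':(.05,(131,238,4,260,190),(126,147,5,230,190)),
'knobtop':(.09,(294,189,4,260,190),(183,183,5,230,190)),
'slimtop':(.092,(199,200,8,160,140),(190,121,8,265,125)),
'thicktop':(.092,(388,77,8,160,140),(380,150,8,265,125)),
's1':(.018,(203,34,4,260,190),(472,145,5,230,190)),
's2':(.018,(64,196,4,260,190),(196,122,5,230,190)),
's3':(.018,(627,220,4,260,190),(443,531,5,230,190)),
's4':(.018,(508,414,4,260,190),(111,500,5,230,190)),
'pivot':(.057,(533,246,4,260,190),(283,416,5,230,190))}
for k,(z,a,b) in pts.items():
    A=atz(*px(*a),z,S);B=atz(*px(*b),z,D)
    print(k,A[:2].round(4),B[:2].round(4),((A+B)/2)[:2].round(4))
E
```

```text
brhole [ 0.4942 -0.0186] [ 0.4939 -0.0194] [ 0.494 -0.019]
barhole [0.5908 0.0018] [0.5921 0.0021] [0.5915 0.002 ]
knobtop [0.5525 0.0719] [0.5554 0.0726] [0.5539 0.0723]
slimtop [ 0.5305 -0.3156] [ 0.5321 -0.3154] [ 0.5313 -0.3155]
thicktop [ 0.4604 -0.3019] [ 0.462  -0.3005] [ 0.4612 -0.3012]
s1 [ 0.4175 -0.0525] [ 0.4208 -0.0517] [ 0.4191 -0.0521]
s2 [ 0.5615 -0.0574] [ 0.5643 -0.0587] [ 0.5629 -0.058 ]
s3 [0.4275 0.2075] [0.4306 0.2069] [0.429  0.2072]
s4 [0.5716 0.202 ] [0.5744 0.2012] [0.573  0.2016]
pivot [0.5004 0.1796] [0.5012 0.1824] [0.5008 0.181 ]
```

The measurements agree: hole to pivot is 200 mm, and the bar hole is 200.7 mm from the pivot. That puts the bar angle at about 0.505 rad. The slim pin is at (0.531, -0.3155). I'll go to the knob first.

drive_tool --series '[{"tx": -3.6,"ty": 4.7,"gripper": 6},{"tx": -3.6,"ty": 4.7},{"tx": -3.6,"ty": 4.7},{"tx": -3.6,"ty": 4.7},{"tx": -3.6,"ty": 4.7},{"tx": -3.6,"ty": 4.7},{"tx": -3.6,"ty": 4.7},{"tx": -3.6,"ty": 4.7},{"tx": -3.6,"ty": 4.7},{"tx": -3.6,"ty": 4.7}]' --newtons 20

```text
$.series[0]: bad value
```

```bash
cat >> h.py <<'E'
def to(tgt,ang=None):
    from bench import bot
    from scipy.spatial.transform import Rotation as Ro
    o=bot.get_obs(); q=o['eef_rot']; R=Ro.from_quat([q[1],q[2],q[3],q[0]]).as_matrix()
    d=(np.array(tgt)-o['eef_pos'])@R*100
    a=np.arctan2(R[1,0],R[0,0])
    print('t',round(o['time'],2),'pos',o['eef_pos'].round(4),'zaxis',R[:,2].round(4),'xang',round(np.degrees(a),1),'open',round(o['opening'],4),'F',o['contact_force'].round(1),'q6',o['q'][5].round(2))
    print('tool cm',d.round(2), 'twist',None if ang is None else round(-(np.radians(ang)-a),3))
E
python3 -c "
from h import *; to((.5539,.0723,.062),27)"
```

```text
t 0.15 pos [0.1365 0.5838 0.2178] zaxis [-4.0e-04 -1.4e-03 -1.0e+00] xang 76.8 open 0.0928 F [-0.1 -0.2  0.9] q6 -0.09
tool cm [-40.28  52.29  15.63] twist 0.87
```

drive_tool --series '[{"gripper": 6,"tx": -3.6,"ty": 4.7,"tz": 0,"twist": 0},{"gripper": 6,"tx": -3.6,"ty": 4.7,"tz": 0,"twist": 0},{"gripper": 6,"tx": -3.6,"ty": 4.7,"tz": 0,"twist": 0},{"gripper": 6,"tx": -3.6,"ty": 4.7,"tz": 0,"twist": 0},{"gripper": 6,"tx": -3.6,"ty": 4.7,"tz": 0,"twist": 0},{"gripper": 6,"tx": -3.6,"ty": 4.7,"tz": 0,"twist": 0},{"gripper": 6,"tx": -3.6,"ty": 4.7,"tz": 0,"twist": 0},{"gripper": 6,"tx": -3.6,"ty": 4.7,"tz": 0,"twist": 0}]' --newtons 20

```text
time: 1.15
eef_pos: [0.4426, 0.2092, 0.2156]
eef_rot: [0.001, 0.781, 0.625, -0.002]
contact_force: [0.3, 0.5, -0.1]
opening: 0.0603
```

```bash
python3 -c "
from h import *; to((.5539,.0723,.062),27)"
```

```text
t 1.15 pos [0.4426 0.2092 0.2156] zaxis [-0.0013 -0.0032 -1.    ] xang 77.3 open 0.0603 F [ 0.3  0.5 -0.1] q6 -1.01
tool cm [-10.86  13.88  15.39] twist 0.878
```

drive_tool --series '[{"gripper": 6,"tx": -3.6,"ty": 4.6,"tz": 0,"twist": 0},{"gripper": 6,"tx": -3.6,"ty": 4.6,"tz": 0,"twist": 0},{"gripper": 6,"tx": -3.0,"ty": 4.0,"tz": 1,"twist": 0},{"gripper": 6,"tx": 0,"ty": 0,"tz": 1,"twist": 0.18},{"gripper": 6,"tx": 0,"ty": 0,"tz": 1,"twist": 0.18},{"gripper": 6,"tx": 0,"ty": 0,"tz": 1,"twist": 0.18},{"gripper": 6,"tx": 0,"ty": 0,"tz": 1,"twist": 0.18},{"gripper": 6,"tx": 0,"ty": 0,"tz": 0,"twist": 0.15},{"gripper": 6,"tx": 0,"ty": 0,"tz": 0,"twist": 0}]'

```text
time: 2.28
eef_pos: [0.5522, 0.0699, 0.161]
eef_rot: [0.001, 0.975, 0.221, -0.003]
contact_force: [-0.0, 0.2, -0.9]
opening: 0.0603
```

```bash
python3 -c "
from h import *; to((.5539,.0723,.062),27)
im,d,p=snap('wrist',1)"
```

```text
t 2.27 pos [0.5522 0.0699 0.161 ] zaxis [-0.0058 -0.0037 -1.    ] xang 25.5 open 0.0603 F [-0.   0.2 -0.9] q6 -0.41
tool cm [ 0.33 -0.16  9.9 ] twist -0.025
```

View pics/wrist1.png

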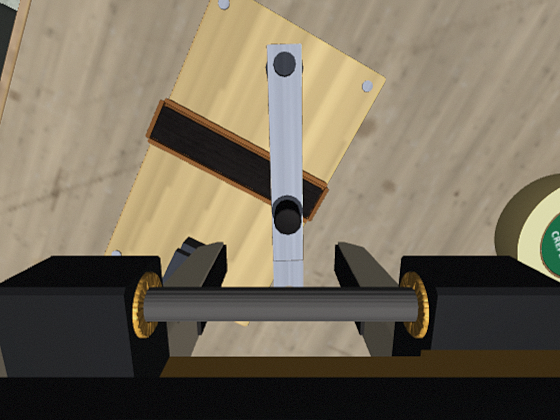

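The wrist view shows the knob at (287,218), centred between the fingers. I'll descend.

drive_tool --series '[{"gripper": 6,"tx": 0.3,"ty": -0.1,"tz": 2.5,"twist": 0},{"gripper": 6,"tx": 0,"ty": 0,"tz": 2.5,"twist": 0},{"gripper": 6,"tx": 0,"ty": 0,"tz": 2.5,"twist": 0},{"gripper": 6,"tx": 0,"ty": 0,"tz": 1.8,"twist": 0},{"gripper": 6,"tx": 0,"ty": 0,"tz": 0.3,"twist": 0},{"gripper": 6,"tx": 0,"ty": 0,"tz": 0,"twist": 0}]'

```text
time: 3.08
eef_pos: [0.5556, 0.0719, 0.0643]
eef_rot: [0.002, 0.973, 0.231, -0.001]
contact_force: [1.0, -0.4, -0.4]
opening: 0.06
```

```bash
python3 -c "
from h import *; to((.5539,.0723,.062),27)"
```

```text
t 3.08 pos [0.5556 0.0719 0.0643] zaxis [-0.0022 -0.0036 -1.    ] xang 26.7 open 0.06 F [ 1.  -0.4 -0.4] q6 -0.42
tool cm [-0.14 -0.11  0.23] twist -0.006
```

drive_tool --series '[{"gripper": 4,"tx": -0.1,"ty": -0.1,"tz": 0.2,"twist": 0},{"gripper": 2,"tx": 0,"ty": 0,"tz": 0,"twist": 0},{"gripper": 1.5,"tx": 0,"ty": 0,"tz": 0,"twist": 0},{"gripper": 1.5,"tx": 0,"ty": 0,"tz": 0,"twist": 0},{"gripper": 1.5,"tx": 0,"ty": 0,"tz": 0,"twist": 0},{"gripper": 1.5,"tx": 0,"ty": 0,"tz": 0,"twist": 0}]'

```text
time: 3.82
eef_pos: [0.5563, 0.0725, 0.0652]
eef_rot: [0.002, 0.973, 0.231, 0.001]
contact_force: [0.6, 0.7, 0.1]
opening: 0.0214
```

```bash
python3 -c "
from h import *; to((.4965,.061,.062),-2)"
```

```text
t 3.83 pos [0.5563 0.0725 0.0652] zaxis [ 0.0025 -0.0033 -1.    ] xang 26.7 open 0.0214 F [0.6 0.7 0.1] q6 -0.42
tool cm [-5.86 -1.66  0.3 ] twist 0.501
```

drive_tool --series '[{"gripper": 1.5,"tx": -1.2,"ty": -0.06,"tz": 0,"twist": 0.1},{"gripper": 1.5,"tx": -1.2,"ty": -0.06,"tz": 0,"twist": 0.1},{"gripper": 1.5,"tx": -1.2,"ty": -0.06,"tz": 0,"twist": 0.1},{"gripper": 1.5,"tx": -1.2,"ty": -0.06,"tz": 0,"twist": 0.1},{"gripper": 1.5,"tx": 0,"ty": 0,"tz": 0,"twist": 0}]'

```text
time: 4.45
eef_pos: [0.5092, 0.0598, 0.0651]
eef_rot: [0.002, 1.0, 0.028, 0.001]
contact_force: [-2.2, 0.9, -0.0]
opening: 0.0219
```

```bash
python3 -c "
from h import *; to((.4965,.061,.062),-2)"
```

```text
t 4.45 pos [0.5092 0.0598 0.0651] zaxis [ 0.0029 -0.0033 -1.    ] xang 3.2 open 0.0219 F [-2.2  0.9 -0. ] q6 -0.03
tool cm [-1.26 -0.19  0.31] twist 0.09
```

drive_tool --series '[{"gripper": 1.5,"tx": -0.8,"ty": -0.05,"tz": 0,"twist": 0.06},{"gripper": 1.5,"tx": -0.4,"ty": 0,"tz": 0,"twist": 0.03},{"gripper": 1.5,"tx": 0,"ty": 0,"tz": 0,"twist": 0}]'

```text
time: 4.82
eef_pos: [0.4979, 0.0597, 0.0651]
eef_rot: [0.002, 1.0, -0.016, 0.002]
contact_force: [-0.3, -0.2, 0.7]
opening: 0.0218
```

```bash
python3 -c "
from h import *; to((.4965,.061,.062),-2)
for n in ['scene','side']:
    im,d,p=snap(n,2); W=cloud(d,p)
    if n=='scene': crop(im,260,190,430,300,4,'pics/d1.png')
    else: crop(im,230,190,345,310,5,'pics/d2.png')
"
```

```text
t 4.83 pos [0.4979 0.0597 0.0651] zaxis [ 0.0037 -0.0036 -1.    ] xang -1.8 open 0.0218 F [-0.3 -0.2  0.7] q6 0.05
tool cm [-0.15 -0.12  0.31] twist 0.003
```

View pics/d1.png

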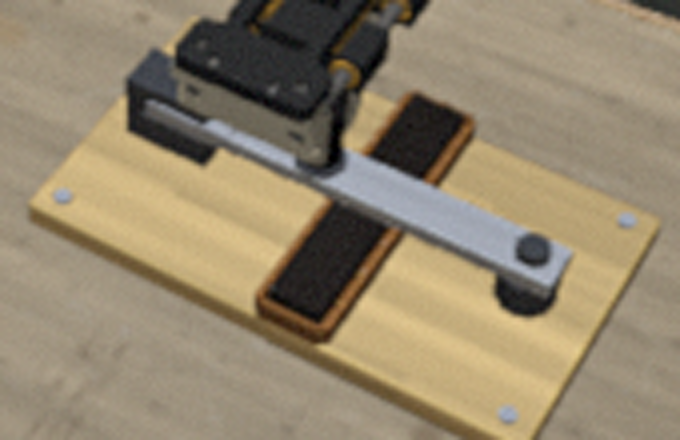

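View pics/d2.png

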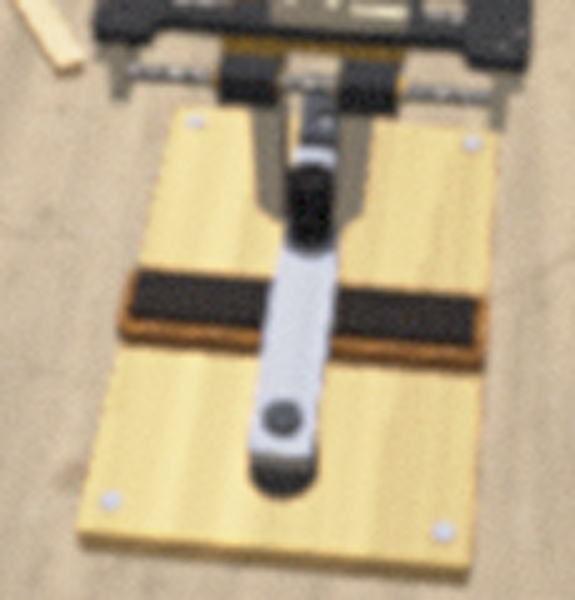

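The bar is in the fork, about 1.5 mm short at the knob. I'll nudge it, release, lift and measure.

drive_tool --series '[{"gripper": 1.5,"tx": -0.15,"ty": 0,"tz": 0,"twist": 0.01},{"gripper": 1.5,"tx": 0,"ty": 0,"tz": 0,"twist": 0}]'

```text
time: 5.18
eef_pos: [0.4969, 0.0598, 0.0651]
eef_rot: [0.002, 1.0, -0.021, 0.002]
contact_force: [0.2, 0.7, -0.3]
opening: 0.0218
```

```bash
python3 -c "
from h import *; to((.4965,.061,.062),-2)"
```

```text
t 5.17 pos [0.4969 0.0598 0.0651] zaxis [ 0.004  -0.0036 -1.    ] xang -2.4 open 0.0218 F [ 0.2  0.7 -0.3] q6 0.06
tool cm [-0.04 -0.12  0.31] twist -0.006
```

drive_tool --series '[{"gripper": 3,"tx": 0,"ty": 0,"tz": 0,"twist": 0},{"gripper": 4,"tx": 0,"ty": 0,"tz": 0,"twist": 0},{"gripper": 4,"tx": 0,"ty": 0,"tz": 0,"twist": 0},{"gripper": 4,"tx": 0,"ty": 0,"tz": -3,"twist": 0},{"gripper": 5,"tx": 0,"ty": 0,"tz": -5,"twist": 0},{"gripper": 5,"tx": 0,"ty": 4,"tz": -4,"twist": 0},{"gripper": 5,"tx": 0,"ty": 6,"tz": 0,"twist": 0},{"gripper": 5,"tx": 0,"ty": 6,"tz": 0,"twist": 0},{"gripper": 5,"tx": 0,"ty": 6,"tz": 0,"twist": 0},{"gripper": 5,"tx": 0,"ty": 6,"tz": 0,"twist": 0}]'

```text
time: 6.42
eef_pos: [0.4863, -0.2239, 0.1915]
eef_rot: [0.003, 1.0, -0.016, 0.004]
contact_force: [0.8, 0.8, -0.5]
opening: 0.0498
```

```bash
python3 -c "
from h import *; to((.5313,-.3155,.17),78)
for n in ['scene','side']:
    im,d,p=snap(n,3)
    if n=='scene': crop(im,260,190,430,300,4,'pics/e1.png')
    else: crop(im,230,190,345,310,5,'pics/e2.png')
"
```

```text
t 6.42 pos [ 0.4863 -0.2239  0.1915] zaxis [ 0.0073 -0.0054 -1.    ] xang -1.8 open 0.0498 F [ 0.8  0.8 -0.5] q6 -0.5
tool cm [4.77 9.   2.23] twist -1.393
```

View pics/e1.png

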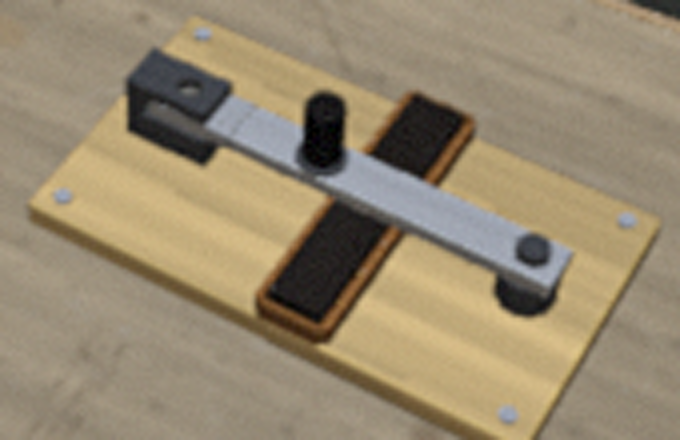

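View pics/e2.png

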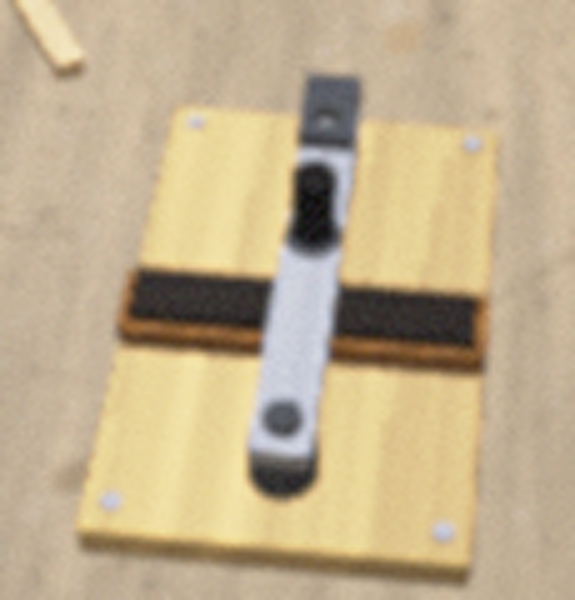

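```bash
python3 -c "
from h import *
S=ld('scene',3)[2];D=ld('side',3)[2]
px=lambda x,y,s,u0,v0: ((x+.5)/s-.5+u0,(y+.5)/s-.5+v0)
print(atz(*px(326,104,4,260,190),.09,S),atz(*px(315,172,5,230,190),.09,D))
piv=np.array([.5008,.181]);br=np.array([.494,-.019]);y=(piv-br)/np.linalg.norm(piv-br);x=np.array([y[1],-y[0]])
ang=lambda th: -y*np.cos(th)+x*np.sin(th)
for n,f,(u0,v0) in (('scene',4,(260,190)),('side',5,(230,190))):
    im,d,p=ld(n,3); c=cv2.resize(im[v0:v0+110,u0:u0+(170 if f==4 else 115)],None,fx=8,fy=8,interpolation=cv2.INTER_CUBIC)
    for th,col in ((0,(0,0,255)),(.03,(0,255,0))):
        r=ang(th);q=np.array([r[1],-r[0]])
        for s in(-.014,.014):
            P=[[*(piv+r*l+q*s),.05] for l in(0,.18)]
            uv=proj(np.array(P),p); uv=((uv-[u0,v0]+.5)*8-.5).astype(int)
            cv2.line(c,tuple(map(int,uv[0])),tuple(map(int,uv[1])),col,1)
    c=c[:, :] ; c=c[0:600,300:800] if n=='side' else c[0:600,100:900]
    cv2.imwrite(f'pics/f_{n}.png',c[:600,:800])
"
```

```text
[0.49388546 0.05991839 0.09      ] [0.49574831 0.05998741 0.09      ]
```

View pics/f_side.png

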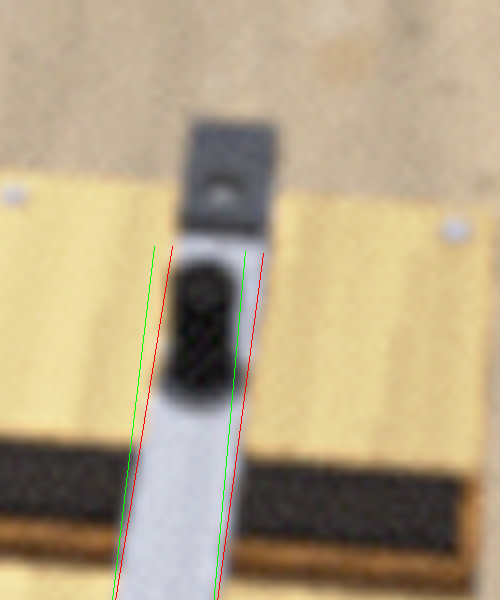

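View pics/f_scene.png

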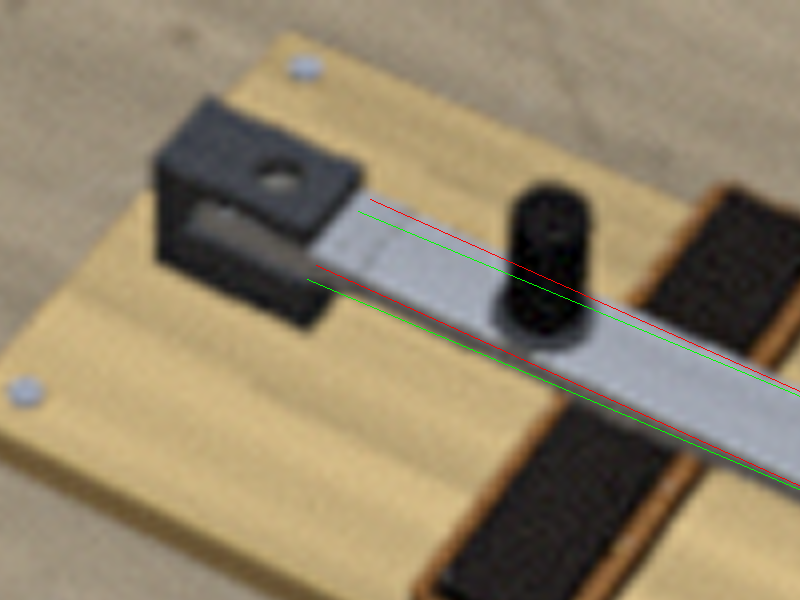

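The bar sits at angle 0 to within about 1 mm, with the red overlay matching its edges. Now for the pin.

drive_tool --series '[{"gripper": 5,"tx": 4.5,"ty": 0,"tz": 0,"twist": 0},{"gripper": 5,"tx": 0,"ty": 5,"tz": 0,"twist": 0},{"gripper": 5,"tx": 0,"ty": 0,"tz": 0,"twist": -0.186},{"gripper": 5,"tx": 0,"ty": 0,"tz": 0,"twist": -0.186},{"gripper": 5,"tx": 0,"ty": 0,"tz": 0,"twist": -0.186},{"gripper": 5,"tx": 0,"ty": 0,"tz": 0,"twist": -0.186},{"gripper": 5,"tx": 0,"ty": 0,"tz": 0,"twist": -0.186},{"gripper": 5,"tx": 0,"ty": 0,"tz": 0,"twist": -0.186},{"gripper": 5,"tx": 0,"ty": 0,"tz": 0,"twist": -0.186},{"gripper": 5,"tx": 0,"ty": 0,"tz": 0,"twist": -0.1}]'

```text
time: 7.78
eef_pos: [0.5299, -0.2748, 0.1891]
eef_rot: [0.002, 0.77, 0.638, 0.001]
contact_force: [-0.4, 0.6, 0.9]
opening: 0.0499
```

```bash
python3 -c "
from h import *; to((.5313,-.3155,.17),78)
"
```

```text
t 7.78 pos [ 0.5299 -0.2748  0.1891] zaxis [ 0.0031 -0.0019 -1.    ] xang 79.3 open 0.0499 F [-0.4  0.6  0.9] q6 -1.95
tool cm [-3.97  0.89  1.92] twist 0.022
```

drive_tool --series '[{"gripper": 5,"tx": -4.0,"ty": 0.9,"tz": 1.9,"twist": 0},{"gripper": 5,"tx": 0,"ty": 0,"tz": 0,"twist": 0}]'

```text
time: 8.02
eef_pos: [0.5322, -0.3147, 0.1698]
eef_rot: [0.002, 0.769, 0.639, 0.001]
contact_force: [-0.6, 0.8, -0.3]
opening: 0.0497
```

```bash
python3 -c "
from h import *; to((.5313,-.3155,.057),78)
im,d,p=snap('wrist',4); print(proj([[.5313,-.3155,.092]],p))
"
```

```text
t 8.03 pos [ 0.5322 -0.3147  0.1698] zaxis [ 0.0034 -0.0013 -1.    ] xang 79.5 open 0.0497 F [-0.6  0.8 -0.3] q6 -2.01
tool cm [-0.09 -0.11 11.28] twist 0.026
[[278.20179577 220.73718509]]
```

View pics/wrist4.png

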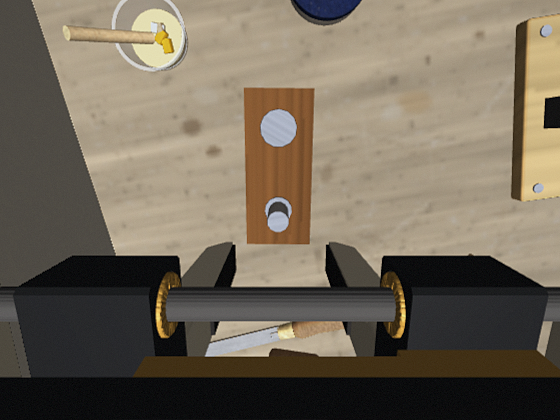

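The slim pin's head top is at about (278,221), which matches the projected point. I'll descend and grasp.

drive_tool --series '[{"gripper": 5,"tx": -0.1,"ty": -0.1,"tz": 2.5,"twist": 0},{"gripper": 5,"tx": 0,"ty": 0,"tz": 2.5,"twist": 0},{"gripper": 5,"tx": 0,"ty": 0,"tz": 2.5,"twist": 0},{"gripper": 5,"tx": 0,"ty": 0,"tz": 2.2,"twist": 0},{"gripper": 5,"tx": 0,"ty": 0,"tz": 1.2,"twist": 0},{"gripper": 5,"tx": 0,"ty": 0,"tz": 0,"twist": 0}]'

```text
time: 8.82
eef_pos: [0.5368, -0.3093, 0.0644]
eef_rot: [0.005, 0.768, 0.641, 0.004]
contact_force: [0.1, 1.4, -0.6]
opening: 0.0498
```

```bash
python3 -c "
from h import *; to((.5313,-.3155,.057),78)
"
```

```text
t 8.82 pos [ 0.5368 -0.3093  0.0644] zaxis [ 0.0114 -0.0025 -0.9999] xang 79.7 open 0.0498 F [ 0.1  1.4 -0.6] q6 -2.0
tool cm [-0.71 -0.44  0.74] twist 0.03
```

drive_tool --series '[{"gripper": 5,"tx": -0.7,"ty": -0.45,"tz": 0,"twist": 0},{"gripper": 5,"tx": 0,"ty": 0,"tz": 0.6,"twist": 0},{"gripper": 5,"tx": 0,"ty": 0,"tz": 0,"twist": 0}]'

```text
time: 9.2
eef_pos: [0.5323, -0.3167, 0.0611]
eef_rot: [0.007, 0.768, 0.641, 0.004]
contact_force: [-1.2, 0.2, 0.0]
opening: 0.05
```

```bash
python3 -c "
from h import *; to((.5313,-.3155,.057),78)
"
```

```text
t 9.2 pos [ 0.5323 -0.3167  0.0611] zaxis [ 0.0149 -0.0048 -0.9999] xang 79.7 open 0.05 F [-1.2  0.2  0. ] q6 -2.02
tool cm [ 0.1  -0.13  0.41] twist 0.03
```

drive_tool --series '[{"gripper": 2.5,"tx": 0.1,"ty": -0.1,"tz": 0.45,"twist": 0},{"gripper": 1.2,"tx": 0,"ty": 0,"tz": 0,"twist": 0},{"gripper": 1.2,"tx": 0,"ty": 0,"tz": 0,"twist": 0},{"gripper": 1.2,"tx": 0,"ty": 0,"tz": 0,"twist": 0},{"gripper": 1.2,"tx": 0,"ty": 0,"tz": 0,"twist": 0}]' --newtons 30

```text
time: 9.82
eef_pos: [0.5318, -0.3157, 0.0567]
eef_rot: [0.007, 0.768, 0.641, 0.004]
contact_force: [-0.1, 0.1, 0.0]
opening: 0.0174
```

```bash
python3 -c "
from h import *; to((.5313,-.3155,.057),78)
"
```

```text
t 9.82 pos [ 0.5318 -0.3157  0.0567] zaxis [ 0.0155 -0.0052 -0.9999] xang 79.7 open 0.0174 F [-0.1  0.1  0. ] q6 -2.01
tool cm [ 0.01 -0.05 -0.03] twist 0.03
```

drive_tool --series '[{"gripper": 1.2,"tx": 0,"ty": 0,"tz": -2,"twist": 0},{"gripper": 1.2,"tx": 0,"ty": 0,"tz": -3,"twist": 0},{"gripper": 1.2,"tx": 0,"ty": 0,"tz": -4,"twist": 0},{"gripper": 1.2,"tx": 0,"ty": 0,"tz": -4,"twist": 0},{"gripper": 1.2,"tx": 0,"ty": 0,"tz": 0,"twist": 0}]'

```text
time: 10.45
eef_pos: [0.5302, -0.3152, 0.1964]
eef_rot: [0.008, 0.768, 0.641, 0.005]
contact_force: [1.2, -1.3, -0.7]
opening: 0.0172
```

```bash
python3 -c "
from h import *; to((.494,-.019,.17),78)
"
```

```text
t 10.45 pos [ 0.5302 -0.3152  0.1964] zaxis [ 0.018  -0.007  -0.9998] xang 79.7 open 0.0172 F [ 1.2 -1.3 -0.7] q6 -2.01
tool cm [28.51 -8.89  2.37] twist 0.03
```

drive_tool --series '[{"gripper": 1.2,"tx": 5.6,"ty": -1.8,"tz": 0,"twist": 0},{"gripper": 1.2,"tx": 5.6,"ty": -1.8,"tz": 0,"twist": 0},{"gripper": 1.2,"tx": 5.6,"ty": -1.8,"tz": 0,"twist": 0},{"gripper": 1.2,"tx": 5.6,"ty": -1.8,"tz": 0,"twist": 0},{"gripper": 1.2,"tx": 5,"ty": -1.8,"tz": 0,"twist": 0},{"gripper": 1.2,"tx": 0,"ty": 0,"tz": 0,"twist": 0}]'

```text
time: 11.2
eef_pos: [0.4875, -0.0216, 0.1922]
eef_rot: [0.008, 0.768, 0.64, 0.005]
contact_force: [0.6, 0.1, -0.4]
opening: 0.0175
```

```bash
python3 -c "
from h import *; to((.494,-.019,.12),78)
"
```

```text
t 11.2 pos [ 0.4875 -0.0216  0.1922] zaxis [ 0.0168 -0.0059 -0.9998] xang 79.6 open 0.0175 F [ 0.6  0.1 -0.4] q6 -1.54
tool cm [0.39 0.47 7.23] twist 0.028
```

drive_tool --series '[{"gripper": 1.2,"tx": 0.4,"ty": 0.5,"tz": 2.5,"twist": 0},{"gripper": 1.2,"tx": 0,"ty": 0,"tz": 3,"twist": 0},{"gripper": 1.2,"tx": 0,"ty": 0,"tz": 1.5,"twist": 0},{"gripper": 1.2,"tx": 0,"ty": 0,"tz": 0,"twist": 0}]'

```text
time: 11.7
eef_pos: [0.4946, -0.0208, 0.1208]
eef_rot: [0.008, 0.768, 0.64, 0.004]
contact_force: [-0.5, 0.5, 0.7]
opening: 0.0174
```

```bash
python3 -c "
from h import *; to((.494,-.019,.12),78)
for n in ['scene','side']:
    im,d,p=snap(n,5); W=cloud(d,p)
    if n=='scene': crop(im,280,180,345,240,10,'pics/g1.png')
    else: crop(im,265,170,325,230,10,'pics/g2.png')
"
```

```text
t 11.7 pos [ 0.4946 -0.0208  0.1208] zaxis [ 0.0174 -0.0072 -0.9998] xang 79.6 open 0.0174 F [-0.5  0.5  0.7] q6 -1.53
tool cm [ 0.16 -0.09  0.08] twist 0.028
```

View pics/g1.png

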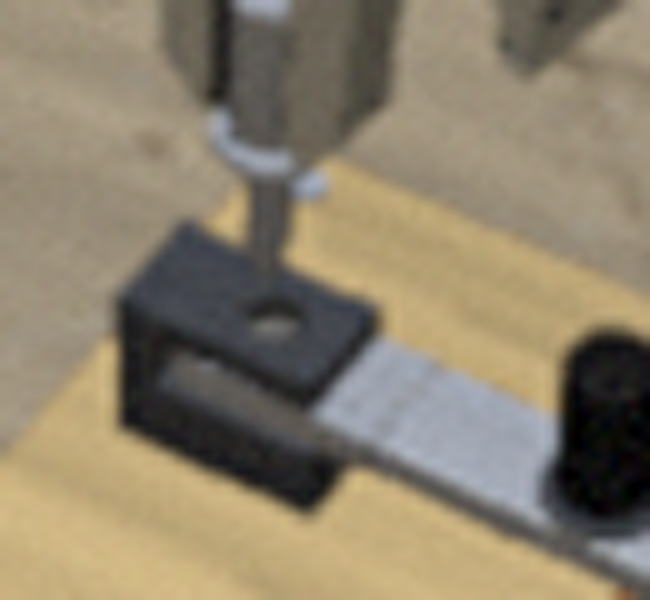

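View pics/g2.png

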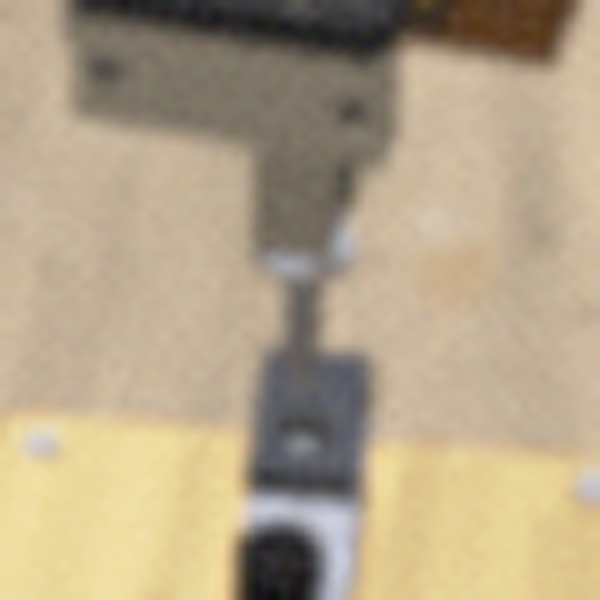

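```bash
python3 -c "
from h import *
S=ld('scene',5)[2];D=ld('side',5)[2]
px=lambda x,y,s,u0,v0: np.array(((x+.5)/s-.5+u0,(y+.5)/s-.5+v0))
inv=lambda uv,u0,v0: ((uv-[u0,v0]+.5)*10-.5).round(0)
for P in ([.4945,-.0205,.0721],[.4945,-.0205,.082],[.4945,-.0205,.102],[.4945,-.0205,.112],[.494,-.019,.06]):
    print(P,inv(proj([P],S),280,180),inv(proj([P],D),265,170))
for z,a,b in ((.0721,(266,283),(300,385)),(.085,(269,235),(302,340)),(.108,None,None),(.06,(276,317),(301,436))):
    if a: print(z,atz(*px(*a,10,280,180),z,S).round(4),atz(*px(*b,10,265,170),z,D).round(4))
"
```

```text
[0.4945, -0.0205, 0.0721] [[268. 282.]] [[305. 387.]]
[0.4945, -0.0205, 0.082] [[268. 249.]] [[306. 356.]]
[0.4945, -0.0205, 0.102] [[269. 181.]] [[307. 291.]]
[0.4945, -0.0205, 0.112] [[269. 147.]] [[308. 258.]]
[0.494, -0.019, 0.06] [[274. 322.]] [[306. 429.]]
0.0721 [ 0.495  -0.0206  0.0721] [ 0.4958 -0.0213  0.0721]
0.085 [ 0.4935 -0.0209  0.085 ] [ 0.4956 -0.0228  0.085 ]
0.06 [ 0.4925 -0.0194  0.06  ] [ 0.4951 -0.0164  0.06  ]
```

drive_tool --series '[{"gripper": 1.2,"tx": 0.18,"ty": -0.1,"tz": 0.3,"twist": 0},{"gripper": 1.2,"tx": 0,"ty": 0,"tz": 0.5,"twist": 0},{"gripper": 1.2,"tx": 0,"ty": 0,"tz": 0,"twist": 0}]'

```text
time: 12.18
eef_pos: [0.4969, -0.0193, 0.1165]
eef_rot: [0.011, 0.768, 0.64, 0.007]
contact_force: [-0.4, 0.3, -1.0]
opening: 0.0172
```

```bash
python3 -c "
from h import *; to((.494,-.019,.10),78)
for n in ['scene','side']:
    im,d,p=snap(n,6); W=cloud(d,p)
    if n=='scene': crop(im,280,180,345,240,10,'pics/i1.png')
    else: crop(im,265,170,325,230,10,'pics/i2.png')
"
```

```text
t 12.18 pos [ 0.4969 -0.0193  0.1165] zaxis [ 0.0241 -0.0082 -0.9997] xang 79.6 open 0.0172 F [-0.4  0.3 -1. ] q6 -1.53
tool cm [-0.02 -0.33  1.64] twist 0.028
```

View pics/i1.png

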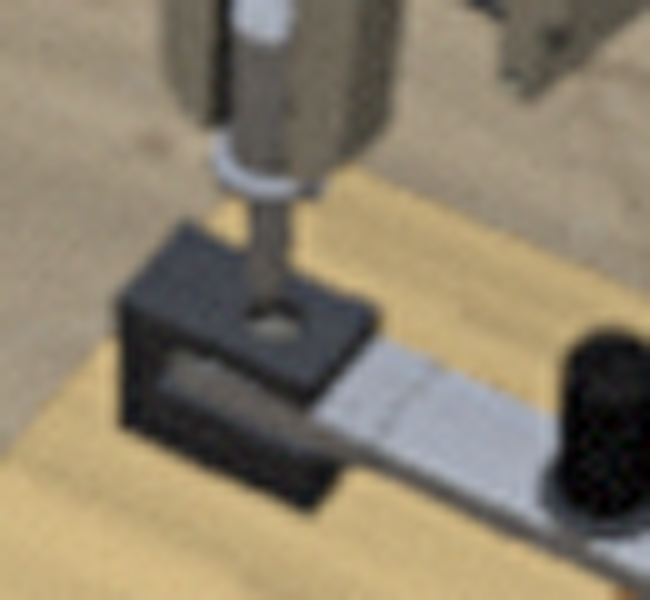

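View pics/i2.png

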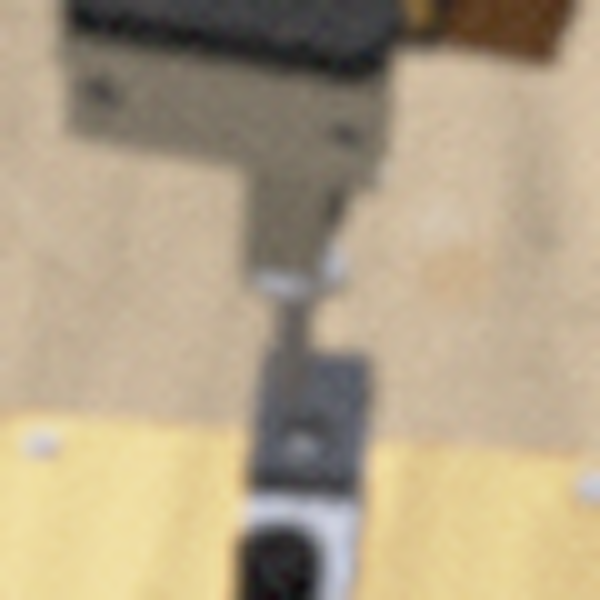

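drive_tool --series '[{"gripper": 1.2,"tx": 0,"ty": -0.4,"tz": 0,"twist": 0},{"gripper": 1.2,"tx": 0,"ty": 0,"tz": 0,"twist": 0}]'

```text
time: 12.52
eef_pos: [0.493, -0.0185, 0.117]
eef_rot: [0.011, 0.768, 0.64, 0.007]
contact_force: [0.6, -0.5, -1.7]
opening: 0.0177
```

```bash
python3 -c "
from h import *; to((.494,-.019,.10),78)
"
```

```text
t 12.53 pos [ 0.493  -0.0185  0.117 ] zaxis [ 0.0248 -0.0082 -0.9997] xang 79.6 open 0.0177 F [ 0.6 -0.5 -1.7] q6 -1.53
tool cm [-0.03  0.07  1.7 ] twist 0.028
```

drive_tool --series '[{"gripper": 1.2,"tx": 0,"ty": -0.1,"tz": 1.2,"twist": 0}]'

```text
time: 12.65
eef_pos: [0.4932, -0.0185, 0.1056]
eef_rot: [0.012, 0.768, 0.64, 0.008]
contact_force: [-0.1, 0.3, -1.0]
opening: 0.0176
```

```bash
python3 -c "
from h import *; to((.494,-.019,.10),78)
for n in ['scene','side']:
    im,d,p=snap(n,7); W=cloud(d,p)
    if n=='scene': crop(im,280,180,345,240,10,'pics/j1.png')
    else: crop(im,265,170,325,230,10,'pics/j2.png')
to((.494,-.019,.10),78)
"
```

```text
t 12.65 pos [ 0.4932 -0.0185  0.1056] zaxis [ 0.0272 -0.0086 -0.9996] xang 79.6 open 0.0176 F [-0.1  0.3 -1. ] q6 -1.53
tool cm [-0.03  0.07  0.56] twist 0.028
t 12.75 pos [ 0.491  -0.0182  0.103 ] zaxis [ 0.0221 -0.0079 -0.9997] xang 79.6 open 0.0176 F [ 0.3 -0.1 -1.1] q6 -1.53
tool cm [-0.02  0.3   0.3 ] twist 0.028
```

View pics/j1.png

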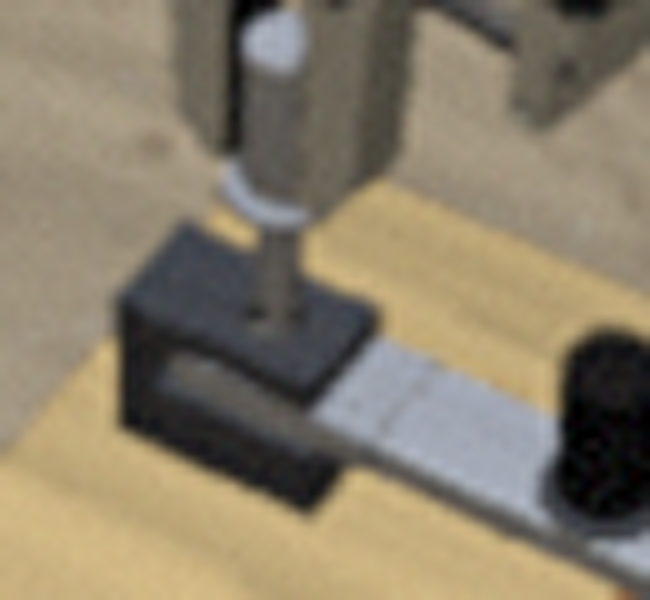

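View pics/j2.png

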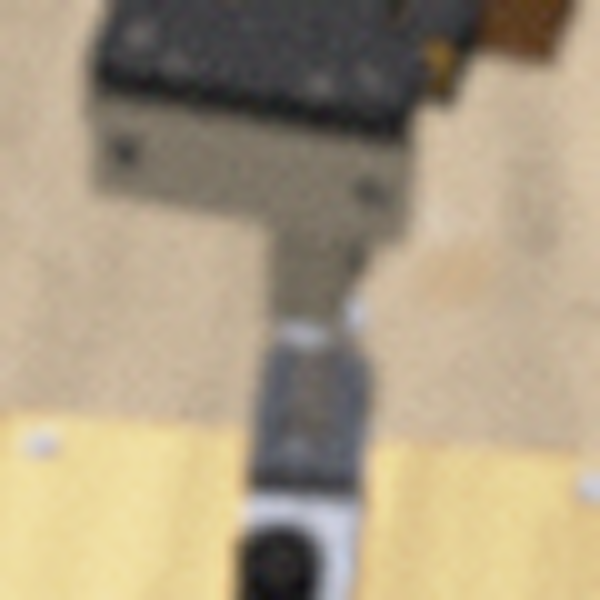

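drive_tool --series '[{"gripper": 1.2,"tx": -0.03,"ty": 0.25,"tz": 0,"twist": 0}]'

```text
time: 12.88
eef_pos: [0.4931, -0.0189, 0.1026]
eef_rot: [0.01, 0.768, 0.64, 0.006]
contact_force: [-0.5, -0.1, -0.9]
opening: 0.0172
```

```bash
python3 -c "
from h import *
im,d,p=snap('scene',8);im,d,p=snap('side',8)
to((.494,-.019,.09),78)
"
```

```text
t 12.97 pos [ 0.4935 -0.0191  0.1028] zaxis [ 0.0217 -0.0078 -0.9997] xang 79.6 open 0.0176 F [-0.6  0.  -0.9] q6 -1.53
tool cm [0.02 0.02 1.29] twist 0.028
```

drive_tool --series '[{"gripper": 1.2,"tx": 0.01,"ty": -0.02,"tz": 1.0,"twist": 0}]'

```text
time: 13.1
eef_pos: [0.4943, -0.0192, 0.0934]
eef_rot: [0.011, 0.768, 0.64, 0.006]
contact_force: [-0.8, 0.0, -0.7]
opening: 0.0173
```

```bash
python3 -c "
from h import *
im,d,p=snap('scene',8);im,d,p=snap('side',8)
to((.494,-.019,.068),78)
"
```

```text
t 13.2 pos [ 0.4926 -0.0189  0.0913] zaxis [ 0.0197 -0.0076 -0.9998] xang 79.6 open 0.0174 F [-0.6  0.1 -0.8] q6 -1.53
tool cm [0.02 0.09 2.34] twist 0.028
```

drive_tool --series '[{"gripper": 1.2,"tx": 0.01,"ty": 0.07,"tz": 0.8,"twist": 0}]'

```text
time: 13.32
eef_pos: [0.4939, -0.0191, 0.0835]
eef_rot: [0.01, 0.768, 0.64, 0.005]
contact_force: [0.4, 0.5, -1.1]
opening: 0.0175
```

```bash
python3 -c "
from h import *
im,d,p=snap('scene',8);im,d,p=snap('side',8)
to((.494,-.019,.068),78)
"
```

```text
t 13.43 pos [ 0.4926 -0.0189  0.082 ] zaxis [ 0.0177 -0.0073 -0.9998] xang 79.6 open 0.0175 F [-0.3 -0.1 -1.5] q6 -1.53
tool cm [0.02 0.11 1.4 ] twist 0.028
```

drive_tool --series '[{"gripper": 1.2,"tx": 0.01,"ty": 0.08,"tz": 0.7,"twist": 0}]'

```text
time: 13.55
eef_pos: [0.494, -0.019, 0.0752]
eef_rot: [0.009, 0.768, 0.64, 0.005]
contact_force: [0.0, -0.8, -0.4]
opening: 0.0176
```

```bash
python3 -c "
from h import *
im,d,p=snap('scene',8);im,d,p=snap('side',8)
to((.494,-.019,.068),78)
"
```

```text
t 13.65 pos [ 0.4929 -0.0188  0.0738] zaxis [ 0.0161 -0.007  -0.9998] xang 79.6 open 0.0175 F [ 0.4  0.1 -1. ] q6 -1.53
tool cm [0.01 0.11 0.59] twist 0.028
```

drive_tool --series '[{"gripper": 1.2,"tx": 0,"ty": 0.07,"tz": 0.4,"twist": 0}]'

```text
time: 13.78
eef_pos: [0.494, -0.019, 0.07]
eef_rot: [0.008, 0.768, 0.64, 0.004]
contact_force: [-1.3, 0.0, -0.1]
opening: 0.0171
```

```bash
python3 -c "
from h import *
im,d,p=snap('scene',8);crop(im,280,180,345,240,10,'pics/k1.png');im,d,p=snap('side',8)
to((.494,-.019,.068),78)
"
```

```text
t 13.88 pos [ 0.4933 -0.0189  0.0694] zaxis [ 0.0154 -0.0069 -0.9999] xang 79.6 open 0.0176 F [-0.2  0.  -0.7] q6 -1.53
tool cm [0.01 0.06 0.14] twist 0.028
```

View pics/k1.png

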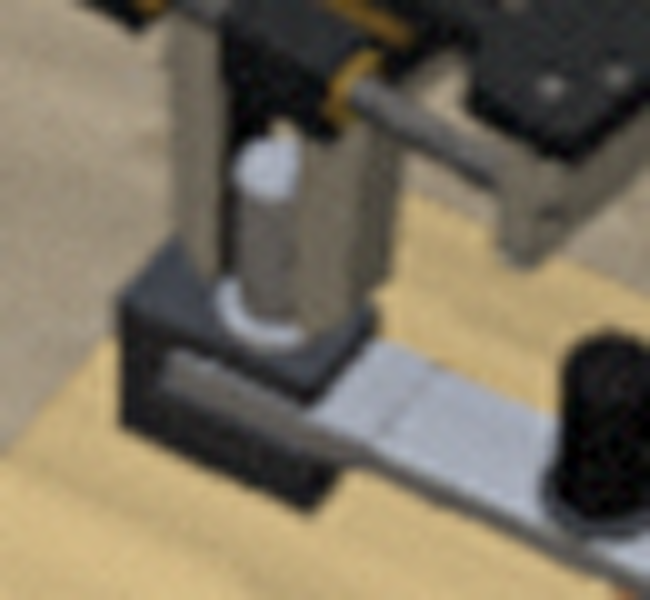

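The pin is in, and its collar is almost on the bracket. I'll press it down the last 1 to 2 mm while watching the force.

drive_tool --series '[{"gripper": 1.2,"tx": 0,"ty": 0.04,"tz": 0.12,"twist": 0}]'

```text
time: 14.0
eef_pos: [0.494, -0.0191, 0.0686]
eef_rot: [0.008, 0.768, 0.64, 0.004]
contact_force: [-6.6, 0.1, 16.3]
opening: 0.0174
```

```bash
python3 -c "
from h import *
snap('side',8)
to((.494,-.019,.068),78)
"
```

```text
t 14.05 pos [ 0.494  -0.0191  0.0687] zaxis [ 0.0158 -0.007  -0.9999] xang 79.6 open 0.0176 F [-0.7  0.1  1. ] q6 -1.53
tool cm [ 0.01 -0.    0.07] twist 0.028
```

It made contact at 16 N with the TCP at 0.0687, which puts the collar underside at 0.060, so the pin is seated. I'll release and lift.

drive_tool --series '[{"gripper": 2.5,"tx": 0,"ty": 0,"tz": 0,"twist": 0},{"gripper": 4,"tx": 0,"ty": 0,"tz": 0,"twist": 0},{"gripper": 4,"tx": 0,"ty": 0,"tz": 0,"twist": 0},{"gripper": 4,"tx": 0,"ty": 0,"tz": -3,"twist": 0},{"gripper": 4,"tx": 0,"ty": 0,"tz": -4,"twist": 0},{"gripper": 4,"tx": 0,"ty": 0,"tz": -5,"twist": 0},{"gripper": 4,"tx": 0,"ty": -5,"tz": -3,"twist": 0},{"gripper": 4,"tx": 6,"ty": 0,"tz": 0,"twist": 0},{"gripper": 4,"tx": 6,"ty": 0,"tz": 0,"twist": 0},{"gripper": 4,"tx": 6,"ty": 0,"tz": 0,"twist": 0}]'

```text
time: 15.3
eef_pos: [0.4754, 0.1684, 0.2257]
eef_rot: [0.01, 0.771, 0.636, 0.007]
contact_force: [1.4, 0.0, -0.2]
opening: 0.0401
```

drive_tool --series '[{"gripper": 4,"tx": 6,"ty": 0,"tz": 0,"twist": 0},{"gripper": 4,"tx": 6,"ty": 0,"tz": 0,"twist": 0},{"gripper": 4,"tx": 6,"ty": 0,"tz": 0,"twist": 0},{"gripper": 4,"tx": 0,"ty": 0,"tz": 0,"twist": 0},{"gripper": 4,"tx": 0,"ty": 0,"tz": 0,"twist": 0}]'

```text
time: 15.92
eef_pos: [0.5093, 0.3548, 0.2239]
eef_rot: [0.01, 0.77, 0.638, 0.007]
contact_force: [0.1, -0.3, 0.5]
opening: 0.0401
```

```bash
python3 -c "
from h import *
im,d,p=snap('scene',9);crop(im,260,170,430,300,4,'pics/l1.png');W=cloud(d,p)
m=(abs(W[...,0]-.494)<.012)&(abs(W[...,1]+.019)<.012)&(W[...,2]>.09); print(m.sum(),np.nanmedian(W[m],0),np.nanmax(W[m][:,2]))
im,d,p=snap('side',9);crop(im,230,120,345,310,3,'pics/l2.png');W=cloud(d,p)
m=(abs(W[...,0]-.494)<.012)&(abs(W[...,1]+.019)<.012)&(W[...,2]>.09); print(m.sum(),np.nanmedian(W[m],0),np.nanmax(W[m][:,2]))
to((.494,-.019,.068),78)
"
```

```text
return np.nanmean(a, axis, out=out, keepdims=keepdims)
Traceback (most recent call last):
ValueError: zero-size array to reduction operation fmax which has no identity
```

View pics/l1.png

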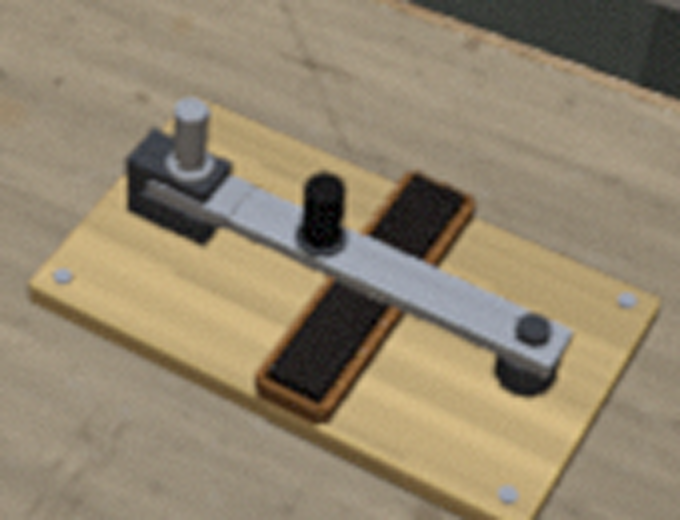

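View pics/l2.png

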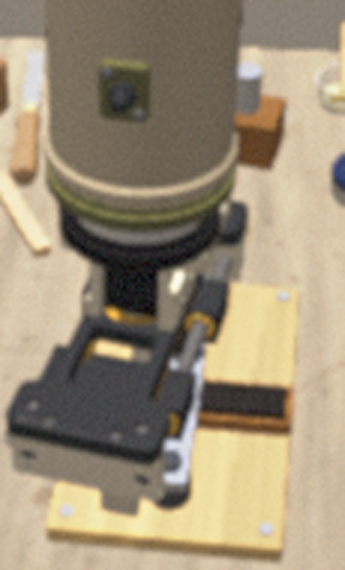

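```bash
python3 -c "
from h import *
im,d,p=ld('scene',9)
f=lambda P:((proj([P],p)-[260,170]+.5)*4-.5).round(1)
for z in(.104,.106,.108):print(f([.494,-.019,z]))
crop(im,290,180,330,235,10,'pics/m.png')
g=lambda P:((proj([P],p)-[290,180]+.5)*10-.5).round(1)
print(g([.494,-.019,.104]),g([.494,-.019,.064]))
W=cloud(d,p); print(W[196,307],W[195,307],W[196,308])
"
```

```text
[[190.3 109.9]]
[[190.4 107.1]]
[[190.4 104.4]]
[[176.6 175.4]] [[174.5 309.1]]
[ 0.49284797 -0.02016933  0.10561331] [ 0.49126207 -0.02107362  0.10671164] [ 0.49418017 -0.01709667  0.108274  ]
```

View pics/m.png

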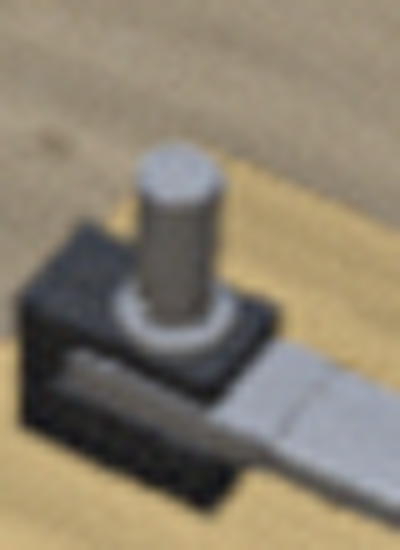

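```bash
python3 -c "
from bench import bot
print(bot.close_job())"
```

```text
the job is handed in; nothing more can be done
None
```

The blank is locked in the jig, and I handed the job in at about 16 s of the 59 s allowed. I swung the bar by its knob into the bracket fork, then pushed the slim pin down through bracket and bar and let go.

**Bar:** before the pin went in, its edges matched the angle-0 overlay to within about 1 mm. The pin met no resistance on its way through the bar.

**Pin seating:** the collar touched the bracket at 16 N with its underside at about 60 mm, which is the bracket's top. In the last scene view, the head top lies where a seated pin (top at 104 mm) should appear, and the collar rests on the bracket.

**Blank and thick pin:** the last scene view shows the blank in its bed, and the last side view shows the thick pin still in the rack.

**Checks that disagreed or failed:**
- The raw depth readings put the pin's top 2 to 4 mm high (105.6 to 108.3 mm), about the depth noise seen elsewhere. I trusted the contact and the picture instead.
- The final depth check from the side camera failed because the arm blocked its view of the pin.

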